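Draw a bracket stack into line with a tapered pin

TASK

Take the red-gripped tapered aligning pin out of its wooden holder and put it through the hole in the loose yellow plate on the blue stand, feel for the hole in the flange hidden below, and drive it home through both so that it draws the two holes into line. Do not force it (stay well under 50 N on the stand). Finish with the pin upright, its collar fully home and flat on the yellow plate, and let go of it; leave the other things on the counter where they are.

Things in the scene. Friction and masses are not known exactly. Their poses are not given: they have to be found in the camera images.
- pin: loose tapered aligning pin, steel, red square grip on top, about 160 g. Origin: centre of the underside of its collar; z up along the pin. Collar 32 mm across, z = 0 to 6 mm; grip 20 x 20 mm (sides along its x and y), z = 6 to 46 mm; below: straight shank 18 mm across to z = -22 mm, then an even taper. Starts upright, hanging by its collar on top of the holder
- pin_tip (a point): the lowest point of the pin, on its axis, 58 mm below the body origin; the tip is flat, 5 mm across, and the taper widens evenly from it to 18 mm over 36 mm
- holder: fixed wooden block 60 x 60 x 68 mm (x, y, height) with a 21 mm through hole down its centre, in which the pin hangs; origin at the centre of its underside, on the table
- stand: fixed bracket stand: blue foot 130 x 100 mm, blue column 76 mm across up to 74 mm; origin at the centre of its underside, z up. The loose yellow plate lies on top. Two steel clips keep it down, on the stand's x axis 32 to 62 mm either side of the centre, 24 mm wide, tops at 89 mm
- stand_top (a point): on the stand's axis, 74 mm up: top of the dark lower flange, hidden under the plate, which does not move or give. It is 14 mm thick, with a 19.5 mm through hole centred 10 mm off this axis in a direction that is not measured and differs each time; below it is free space down to 10 mm above the table. A pin lowered straight through the upper hole lands on the flange beside it
- plate_hole (a point): centre of the mouth of the 19.5 mm through hole in the yellow upper plate (86 x 86 x 10 mm), 85 mm above the table; axes as the stand's. The plate slides level, up to 14 mm from centre along the stand's x and y, with 4 N friction along each; it cannot lift or turn and stays where left. Starts within 1 mm of the stand's axis, so the holes are 9 to 11 mm out of line
- test_box: bystander: grey test box 75 x 110 x 45 mm with a red rocker switch on top; origin at the centre of its underside
- fuse_carrier: bystander: white ceramic fuse carrier, about 100 x 26 x 44 mm; origin at the centre of its underside
- coil: bystander: copper solenoid coil with black end discs, 48 mm across, 44 mm tall; origin at the centre of its underside
- terminal_block: bystander: chipped white porcelain terminal block 34 x 90 x 24 mm; origin at the centre of its underside
- plug_a: bystander: brass hex plug, 29 mm across, 26 mm tall; origin at the centre of its underside
- plug_b: bystander: brass hex plug like plug_a; origin at the centre of its underside
- spanner: bystander: steel spanner 160 mm long lying flat along its own x; origin at the centre of its underside
There are look-alikes about, which are no part of the job. There is more than one size of the pin; the one meant has the size given above.

How it is judged:
On the way, in this order (a step that is already met when the one before it is completed fails the run):
1. the pin is lifted clear of its holder (collar more than 70 mm above the holder's top) (z of pin in the frame of holder above 0.138 m), for 0.1 s.
2. the pin's tip has entered the yellow plate's hole (more than 6 mm below its top) (z of pin_tip in the frame of plate_hole below -0.006 m and horizontal distance between pin_tip and plate_hole below 0.0095 m), for 0.1 s.
At the end, for the whole second after the job is handed in: The pin stands at rest and released in both holes: collar underside within 1.5 mm of the yellow plate's top, its axis within 3 mm of the upper hole's centre, its tip at least 55 mm below the plate's top and within 4 mm sideways of the hole's centre, tilted less than 0.05 rad (z of pin in the frame of plate_hole below 0.0015 m and horizontal distance between pin and plate_hole below 0.003 m and horizontal distance between pin_tip and plate_hole below 0.004 m and z of pin_tip in the frame of plate_hole below -0.055 m and angle between pin's own z axis and vertical below 0.05 rad and linear speed of pin below 0.01 m/s); the robot touches nothing.
It fails at once if the pin presses on the stand, its plate or its flange with more than 50 N (contact force between pin and stand above 50 N).
It fails at once if the gripper presses on the stand or its plate with more than 50 N (contact force between the arm and stand above 50 N).
It fails at once if one of the bystanders is moved more than 20 mm (distance of any of test_box, fuse_carrier, coil, terminal_block, plug_a, plug_b, spanner from where it was at the start of the episode above 0.02 m).
It also fails if it takes over 72 s, if anything falls off the work surface, if the arm or the gripper's body presses on something with over 40 N, if the wrist force passes 120 N, or if a joint passes its speed limit or range.

ROBOT

A 6-joint arm with a two-finger parallel gripper is mounted at the origin on the work surface. World frame = base frame: x ahead of the robot, y to its left, z up, the work surface at z = 0. Lengths are in m, angles in rad, forces in N, time in s.
With the tool pointing down it reaches from about 0.325 to 0.75 m from the base axis. Payload 7.6 kg.
Tool frame: the origin (TCP) lies between the finger pads; the fingertips stand 25 mm ahead of it and the grasp point (between the pads) lies 6 mm ahead of it; x points along the fingers, y is the direction in which the jaws open and shut, and the axes are right-handed (so a half turn about x gives the same grasp; the last joint's range is limited). The gripper opens to 85 mm and grips with 20 to 120 N. Pads are 22 mm wide; open, the fingers measure 114 mm over their backs; the gripper's body (76 mm by 85 mm) begins 54 mm behind the grasp point. The pads swing forward as they close: fully open they stand 13 mm farther back than shut.
Start: joints at [-1.395, 0.052, 1.401, -0, 1.689, -0.07], TCP at [0.128, -0.509, 0.256] pointing down, gripper open.
Joint ranges: [-2.9, 2.9], [-0.91, 2.17], [0.12, 2.37], [-1.06, 4.2], [0.26, 2.73], [-2.93, 2.93]. Speed limits (rad/s): [2.57, 2.57, 3.01, 3.14, 3.14, 3.14].

INTERFACE

Orientations are given as a unit quaternion [w, x, y, z].
In Python, from workcell import r gives the robot as it stands.
- The arm moves only by the shell command python3 -m handwheel 'ROWS' [FORCE]. ROWS is text: rows parted by semicolons, each of 7 numbers parted by spaces: the shift along the tool's x, y, z in m, then the turn, a rotation vector about the tool's x, y, z in degrees, then the opening, from 0 (shut) to 1 (fully open). A call has 1 to 20 rows; each row is the pose to reach, as a shift and turn from the pose commanded when the call began, along the tool's axes at that moment; what a row does not reach only later rows make up. A row lasts 1/10 s, in which the tool goes at most 50 mm and 8.59 degrees, less where a joint would pass 70% of its speed; a pose out of reach is approached as far as the arm can. A call with a gripper value outside its range is refused whole. The fingers move at their own pace and stop on an object; FORCE is the grip in N (left out, the last holds). Time passes only in rows, so rows that repeat a pose let the fingers close. It gives the time, the measured TCP pose, the force and the opening at its end, in the units of the state.
- r.sense(): the state, without advancing time (a new reading comes with each control period).
- r.grab_frame(name): name is "side" or "top"; returns a dict with "pixels" (480x640x3 uint8, red, green, blue), "fx", "fy", "cx", "cy" (pixels), "k1" (the pictures are not rectified: a ray, as slopes to the right and down, at radius r is drawn at 1 + k1 r^2 times it, then the intrinsics apply), "rvec" (rotation vector, rad) and "tvec" (3), from world to camera coordinates, as OpenCV has them. Camera axes: x right, y down, z forward; pixel columns grow to the right and rows downward; lengths in m; the calibration is good to about 2 mm. A picture is of the moment at which its call begins. There is no depth.
- r.hand_in(): hands the job in, once; it reports no verdict.
The state is a dict: "time": time; "joint_pos": joint angles; "dq": joint speeds; "joint_efforts": joint torques, N m; "tcp_pos": TCP position; "tool_rot": TCP orientation; "contact_force": force on the tool from outside, world axes, zero at the start; "wrist_torque": the same for the moment, N m; "gripper_width": finger opening in m.
Only numpy, scipy, OpenCV 4.12 (cv2) and the standard library are available. Lean on these libraries where they do the work, as an engineer would, in place of code of your own. Each camera call takes 0.05 s, during which the arm holds its last target.

## Working session

There is one attempt and no reset: what is moved stays moved. The work goes in short steps, Python scripts to look and compute and a shell command to move; the robot and the scene stay as the last step left them, time stands still between calls to the robot, and variables do not carry over. Pictures are saved under pics/ and viewed, and the job is handed in when it is done.

```bash
ls; mkdir -p pics
cat > h.py <<'E'
import numpy as np, cv2
from workcell import r
from scipy.spatial.transform import Rotation as R
def snap(n,f):
    d=r.grab_frame(n); cv2.imwrite('pics/'+f,cv2.cvtColor(d['pixels'],cv2.COLOR_RGB2BGR))
    import pickle; pickle.dump({k:(v if k!='pixels' else np.array(v)) for k,v in d.items()},open('pics/'+f[:-4]+'.pkl','wb')); return d
def load(f):
    import pickle; return pickle.load(open('pics/'+f+'.pkl','rb'))
def K(d): return np.array([[d['fx'],0,d['cx']],[0,d['fy'],d['cy']],[0,0,1.]]),np.array([d['k1'],0,0,0.])
def proj(d,P):
    k,dist=K(d); return cv2.projectPoints(np.array(P,float).reshape(-1,3),np.array(d['rvec'],float),np.array(d['tvec'],float),k,dist)[0].reshape(-1,2)
def back(d,uv,z):
    k,dist=K(d); p=cv2.undistortPoints(np.array(uv,float).reshape(-1,1,2),k,dist).reshape(-1,2)
    Rm=cv2.Rodrigues(np.array(d['rvec'],float))[0]; t=np.array(d['tvec'],float).ravel()
    c=-Rm.T@t; ray=np.c_[p,np.ones(len(p))]@Rm
    return c+ray*((z-c[2])/ray[:,2])[:,None]
E
python3 - <<'E'
from h import *
print(r.sense())
for n in('top','side'):
    d=snap(n,n+'0.png'); print({k:v for k,v in d.items() if k!='pixels'})
E
```

```text
pics
{'time': 0.0, 'joint_pos': array([-1.39530552e+00,  5.28249944e-02,  1.40175099e+00,  3.12804837e-05,
        1.68854222e+00, -7.02860127e-02]), 'dq': array([-1.35327445e-03,  1.28101675e-03, -6.26428802e-05, -1.77227006e-03,
       -1.37796285e-03, -7.56522752e-04]), 'joint_efforts': array([ 3.30323219e-04, -3.81663573e+01, -3.60194528e+01, -5.23367930e-05,
        6.08591392e-03,  1.60388720e-05]), 'tcp_pos': array([ 0.12773026, -0.50896263,  0.25546528]), 'tool_rot': array([-0.08613874, -0.70175654, -0.08721714,  0.70179132]), 'contact_force': array([-0.68068348,  0.09133977, -0.50963786]), 'wrist_torque': array([0.0088517 , 0.00312595, 0.00440816]), 'gripper_width': 0.08554245586993396}
{'fx': 512.9436933216515, 'fy': 512.9436933216515, 'cx': 318.4332351197007, 'cy': 240.58890493541853, 'k1': -0.07292806280924476, 'rvec': array([ 2.20295964, -2.13807085,  0.12747733]), 'tvec': array([-0.01904193,  0.58234017,  1.18979199])}
{'fx': 498.4435489857003, 'fy': 498.4435489857003, 'cx': 312.1399030398051, 'cy': 240.76627866033004, 'k1': 0.003247484175365498, 'rvec': array([ 2.06248302, -0.6357477 ,  0.3403831 ]), 'tvec': array([-0.46397337,  0.25371397,  0.97120229])}
```

View pics/top0.png

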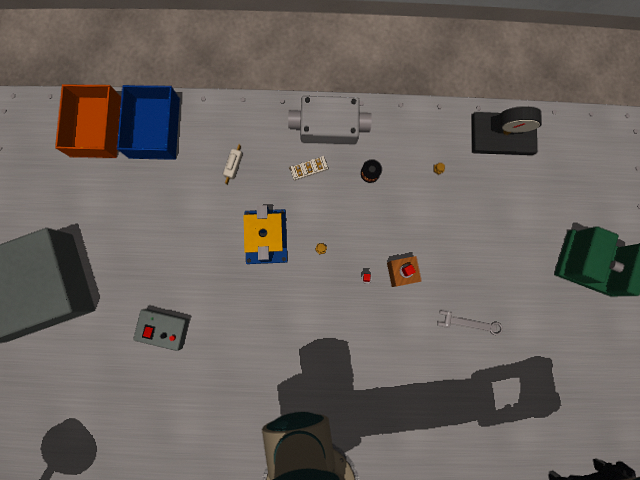

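View pics/side0.png

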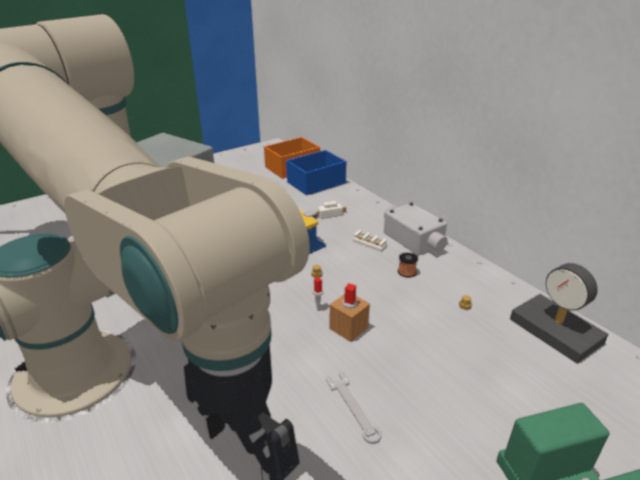

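The top view shows the holder with the pin at about (405,270), a smaller look-alike pin standing at (367,276), and the stand at (264,234) with its hole near (263,233). The side view partly hides the stand behind the arm. I'll zoom in next.

Run:
```python
from h import *
im=cv2.imread('pics/top0.png')
a=cv2.resize(im[195:275,230:310],None,fx=5,fy=5,interpolation=cv2.INTER_CUBIC)
b=cv2.resize(im[230:310,350:430],None,fx=5,fy=5,interpolation=cv2.INTER_CUBIC)
cv2.imwrite('pics/c0.png',np.hstack([a,b]))
s=cv2.imread('pics/side0.png')
cv2.imwrite('pics/c1.png',cv2.resize(s[190:345,270:400],None,fx=3.8,fy=3.8,interpolation=cv2.INTER_CUBIC))
```

```text
(no output)
```

View pics/c0.png

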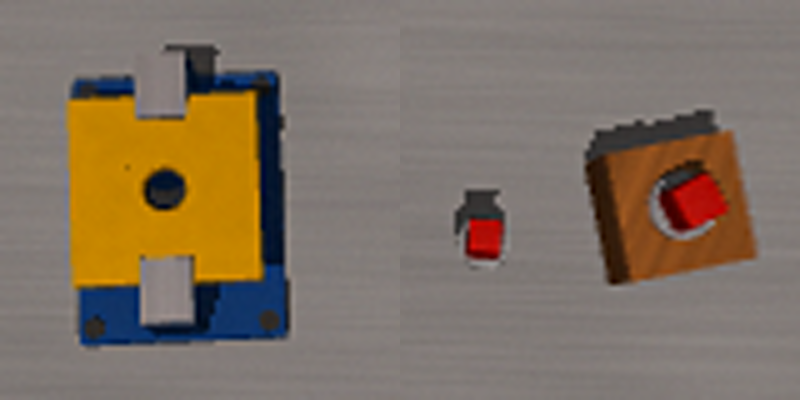

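View pics/c1.png

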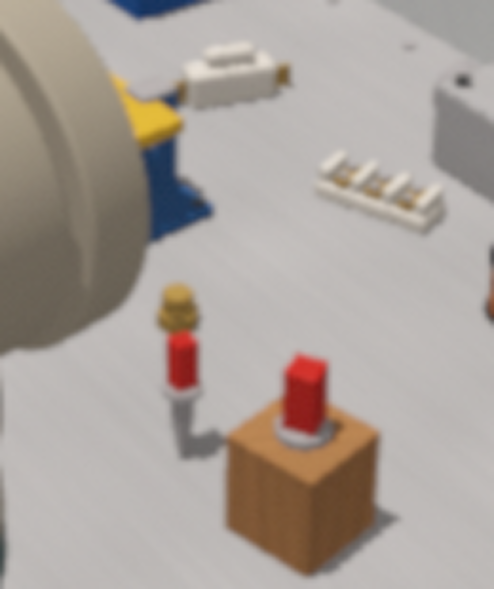

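```bash
cat >> h.py <<'E'
from scipy.optimize import minimize
def boxpts(x,y,yaw,sx,sy,z0,z1):
    c,s=np.cos(yaw),np.sin(yaw); o=[]
    for a in(-.5,.5):
        for b in(-.5,.5):
            for z in(z0,z1): o.append([x+c*a*sx-s*b*sy,y+s*a*sx+c*b*sy,z])
    return np.array(o)
def hullmask(uv,off,n,S=8):
    h=cv2.convexHull(uv.astype(np.float32)).reshape(-1,2); m=np.zeros((n*S,n*S),np.uint8)
    p=((h-off+.5)*S-.5)
    cv2.fillPoly(m,[np.round(p*16).astype(np.int32)],255,shift=4)
    return cv2.resize(m,(n,n),interpolation=cv2.INTER_AREA)/255.
E
python3 - <<'E'
from h import *
T=load('top0');S=load('side0')
def red(d):
    p=d['pixels'].astype(float); return np.clip((p[...,0]-np.maximum(p[...,1],p[...,2])-60)/60,0,1)
def crop(m,c,n): x,y=c[0]-n//2,c[1]-n//2; return m[y:y+n,x:x+n],np.array([x,y])
g0=back(T,[[408,269]],.1)[0]; print(g0, back(T,[[263.5,233]],.085))
# red clusters
mt,ot=crop(red(T),(407,270),24); ms,os_=crop(red(S),(350,295),36)
def cost(q,w=(1,1)):
    P=boxpts(q[0],q[1],q[2],.02,.02,.074,.114)
    return w[0]*np.sum((hullmask(proj(T,P),ot,24)-mt)**2)+w[1]*np.sum((hullmask(proj(S,P)+q[3:5]*1000,os_,36)-ms)**2)
from itertools import product
for w in((1,0),(0,1),(1,1)):
    best=None
    for y0 in np.linspace(0,1.4,6):
        m=minimize(lambda q:cost(np.r_[q,0,0],w),[g0[0],g0[1],y0],method='Nelder-Mead',options=dict(initial_simplex=[[g0[0],g0[1],y0],[g0[0]+.006,g0[1],y0],[g0[0],g0[1]+.006,y0],[g0[0],g0[1],y0+.2]]))
        if best is None or m.fun<best.fun: best=m
    print(w,best.x[:2],np.degrees(best.x[2])%90,best.fun,mt.sum(),ms.sum())
# holder outline from corners
cr=np.array([[585,155],[735,130],[758,257],[627,285]],float); 
uv=np.array([350+(cr[:,0]-400)/5,230+cr[:,1]/5]).T-.4
uv=uv[1:]; P=back(T,uv,.068); print('holder',P,(P[0]+P[2])/2)
# hole
p=T['pixels'].astype(float); y=p[225:245,253:275]; dark=(y[...,0]<120)
n,l,st,c=cv2.connectedComponentsWithStats(dark.astype(np.uint8)); print(st,c+[253,225])
# weighted
w=np.clip((220-y[...,0])/150,0,1); 
yy,xx=np.mgrid[225:245,253:275]; w[np.hypot(xx-263,yy-232.6)>7]=0
u=[(w*xx).sum()/w.sum(),(w*yy).sum()/w.sum()]; print(u,w.sum(),back(T,[u],.085))
yc=np.array([[68,97],[258,92],[264,280],[77,287]],float)/5+[230,195]-.4
P=back(T,yc,.085); print(P,P.mean(0),[np.degrees(np.arctan2(*(P[(i+1)%4]-P[i])[1::-1])) for i in range(4)])
E
```

```text
[ 0.5173019  -0.20374012  0.1       ] [[0.59042162 0.12443361 0.085     ]]
(1, 0) [ 0.51538052 -0.2056775 ] 21.974340170281746 21.71318531334102 89.13333333333333 151.78333333333333
(0, 1) [ 0.51601484 -0.20263727] 50.54063035006093 36.37680026912726 89.13333333333333 151.78333333333333
(1, 1) [ 0.51398593 -0.20629159] 50.07260789894015 71.07340734332948 89.13333333333333 151.78333333333333
holder [[ 0.55071287 -0.22932687  0.068     ]
 [ 0.49236584 -0.24059543  0.068     ]
 [ 0.4778582  -0.18014747  0.068     ]] [ 0.51428554 -0.20473717  0.068     ]
[[  0   0  22  20 385]
 [  6   4   8   8  55]] [[263.64935065 234.77662338]
 [262.45454545 232.56363636]]
[np.float64(262.63546450017657), np.float64(232.4133698339809)] 75.49333333333334 [[0.59170724 0.12645893 0.085     ]]
[[0.63278131 0.17271657 0.085     ]
 [0.63772837 0.08584211 0.085     ]
 [0.55151571 0.07990489 0.085     ]
 [0.54573042 0.1646739  0.085     ]] [0.59193895 0.12578437 0.085     ] [np.float64(-86.74081636912155), np.float64(-176.06041778473792), np.float64(93.90425038608956), np.float64(5.278598549379902)]
```

```bash
cat > fit.py <<'E'
from h import *
def red(d):
    p=d['pixels'].astype(float); return np.clip((p[...,0]/np.maximum(1,np.maximum(p[...,1],p[...,2]))-1.5)/1.5,0,1)*(p[...,0]>60)
def crop(m,c,n): x,y=c[0]-n//2,c[1]-n//2; return m[y:y+n,x:x+n],np.array([x,y])
T=load('top0');S=load('side0')
g0=back(T,[[408,269]],.1)[0]
mt,ot=crop(red(T),(407,270),24); ms,os_=crop(red(S),(350,295),36)
# remove wood-ish
def cost(q,w=(1,1)):
    P=boxpts(q[0],q[1],q[2],.02,.02,.074,.114)
    return w[0]*np.sum((hullmask(proj(T,P),ot,24)-mt)**2)+w[1]*np.sum((hullmask(proj(S,P)+q[3:5]*1000,os_,36)-ms)**2)
for w in((1,0),(0,1),(1,1)):
    for y0 in np.linspace(0,1.4,7):
        q0=[g0[0],g0[1],y0,0,0]
        sim=[q0]+[list(np.array(q0)+np.eye(5)[i]*[.006,.006,.2,.002,.002][i]) for i in range(5 if w==(1,1) else 3)]
        if w==(1,1): m=minimize(lambda q:cost(q,w),q0,method='Nelder-Mead',options=dict(initial_simplex=sim,maxiter=600))
        else: m=minimize(lambda q:cost(np.r_[q,0,0],w),q0[:3],method='Nelder-Mead',options=dict(initial_simplex=[s[:3] for s in sim]))
        print(w,m.x[:2].round(4),np.degrees(m.x[2])%90,m.fun.round(1),mt.sum(),ms.sum(),m.x[3:])
a=T['pixels'][255:285,390:422,::-1];b=S['pixels'][275:317,330:372,::-1]
cv2.imwrite('pics/z0.png',np.hstack([cv2.resize(a,(400,375),interpolation=cv2.INTER_NEAREST),cv2.resize(b,(375,375),interpolation=cv2.INTER_NEAREST)]))
E
python3 fit.py
```

```text
(1, 0) [ 0.5154 -0.2055] 24.480175930624043 21.1 180.62871186888708 176.106151360794 []
(1, 0) [ 0.5156 -0.2052] 25.318648505689886 21.6 180.62871186888708 176.106151360794 []
(1, 0) [ 0.5154 -0.2055] 27.68103616877647 21.7 180.62871186888708 176.106151360794 []
(1, 0) [ 0.5155 -0.2055] 26.306436299004275 21.6 180.62871186888708 176.106151360794 []
(1, 0) [ 0.5152 -0.2054] 25.467489732002615 21.2 180.62871186888708 176.106151360794 []
(1, 0) [ 0.5152 -0.2054] 24.035863317861626 21.5 180.62871186888708 176.106151360794 []
(1, 0) [ 0.5152 -0.2054] 25.35508470632385 21.3 180.62871186888708 176.106151360794 []
(0, 1) [ 0.5166 -0.2034] 49.82258757190143 30.0 180.62871186888708 176.106151360794 []
(0, 1) [ 0.514  -0.2059] 51.3024753003118 30.2 180.62871186888708 176.106151360794 []
(0, 1) [ 0.5161 -0.2034] 50.45913199402833 29.4 180.62871186888708 176.106151360794 []
(0, 1) [ 0.5161 -0.2033] 50.899814965113904 29.3 180.62871186888708 176.106151360794 []
(0, 1) [ 0.5159 -0.2036] 50.650218561183834 29.0 180.62871186888708 176.106151360794 []
(0, 1) [ 0.5167 -0.2027] 50.823968872444624 29.8 1
[... 225 characters left out ...]
00120086]
(1, 1) [ 0.5144 -0.2068] 49.046124758700564 67.0 180.62871186888708 176.106151360794 [-0.00024502 -0.00124037]
(1, 1) [ 0.5149 -0.2066] 48.884906084113624 66.2 180.62871186888708 176.106151360794 [-0.00049008 -0.00019978]
(1, 1) [ 0.5143 -0.2057] 50.03690741008317 66.6 180.62871186888708 176.106151360794 [ 2.48219458e-05 -6.84955052e-04]
(1, 1) [ 0.5142 -0.2057] 50.459347697961675 66.5 180.62871186888708 176.106151360794 [ 4.81300743e-05 -1.87411289e-04]
(1, 1) [ 0.5143 -0.2057] 49.73394980147639 66.5 180.62871186888708 176.106151360794 [4.46796080e-05 2.02052661e-04]
(1, 1) [ 0.5144 -0.206 ] 84.8699618423173 116.5 180.62871186888708 176.106151360794 [7.27514374e-05 1.66762722e-04]
```

View pics/z0.png

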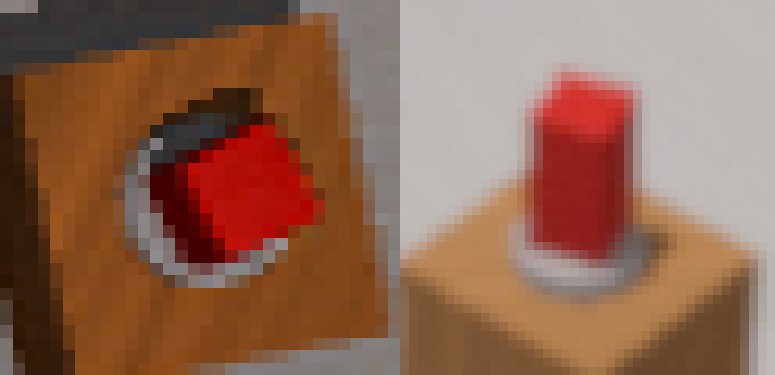

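Run:
```python
from h import *
T=load('top0');S=load('side0')
p=T['pixels'].astype(float)[255:285,390:422]
print(p[8:23,8:28,0].astype(int)); print(p[14,10:26,1])
def off(P): return np.array(P)/12.5-.5+[390,255]
P=back(T,off([[187,170],[265,122],[325,210],[235,260]]),.114); print(P,P.mean(0)); D=np.diff(P,axis=0); print(np.degrees(np.arctan2(D[:,1],D[:,0])),np.linalg.norm(D,axis=1))
H=back(T,off([[20,75],[330,15],[388,335],[75,375]]),.068);print(H,H.mean(0)); D=np.diff(H,axis=0);print(np.degrees(np.arctan2(D[:,1],D[:,0])),np.linalg.norm(D,axis=1))
# collar visible ellipse: centre at z=.074
# side: grip top face corners
def offs(P): return np.array(P)-[400,0]
uv=offs([[532,112],[570,70],[637,92],[608,140]])*42/375-.5+[330,275]
P=back(S,uv,.114); print(P,P.mean(0));D=np.diff(P,axis=0); print(np.degrees(np.arctan2(D[:,1],D[:,0])),np.linalg.norm(D,axis=1))
```

```text
[[149 142 133 130 138 143 121  51  57  56  53  46  84 143 141 138 127 126
  127 132]
 [147 141 130 133 129  52  47  51  52  54  47  44  56  90 116 132 127 126
  130 134]
 [146 135 132 120  42  47  55  56  52  48  55 111 180 169 130 130 125 126
  131 133]
 [142 132 116  81 127  52  51  51  53 101 171 180 177 176 151  92 126 127
  132 128]
 [137 123 110 111  54  50  51  76 151 184 178 176 175 172 170 150 126 132
  134 129]
 [133 118  95 128  48  58 110 185 182 179 174 174 177 174 176 158 111 131
  131 123]
 [130 127 111 112  67  67  96 172 181 178 175 176 174 175 173 178 169 131
  127 123]
 [123 105 117 126  67  68  78 129 183 178 178 179 178 176 175 176 164 115
  124 124]
 [132 133 118 130  95  69  67 102 179 182 180 180 178 176 177 177 176 163
  124 128]
 [132 131 116 140 124  67  69  77 128 185 181 180 179 178 179 186 178 133
  125 128]
 [137 128 110 139 126  96  68  70 102 174 184 182 183 181 157 129 127 123
  127 131]
 [139 127 106 120 139 126  81  68  68 114 191 193 165 137 148 133 128 125
  127 129]
 [136 132 121 101 145 131  93  66  66  88 134 124 116 134 128 132 125 127
  130 
[... 380 characters left out ...]
.50257019 -0.20198364  0.114     ]] [ 0.51497407 -0.20504942  0.114     ]
[ -57.15603701 -144.59532635  120.26004659] [0.01644307 0.01878409 0.01846328]
[[ 0.53763244 -0.17023121  0.068     ]
 [ 0.55043302 -0.22769832  0.068     ]
 [ 0.49163448 -0.23907087  0.068     ]
 [ 0.48270005 -0.18122826  0.068     ]] [ 0.5156     -0.20455716  0.068     ]
[ -77.44257918 -169.05328193   98.78057694] [0.0588755  0.05988826 0.05852855]
[[ 0.50276643 -0.20171507  0.114     ]
 [ 0.51935281 -0.19420653  0.114     ]
 [ 0.52686249 -0.20934007  0.114     ]
 [ 0.51062082 -0.2194551   0.114     ]] [ 0.51490064 -0.2061792   0.114     ]
[  24.35593887  -63.6081251  -148.08604712] [0.01820676 0.01689435 0.01913389]
```

```bash
cat >> h.py <<'E'
def tool():
    s=r.sense(); q=s['tool_rot']; return s,R.from_quat([q[1],q[2],q[3],q[0]])
def need(target,ydir=None):
    """shift in tool axes, turn rotvec deg to point straight down w/ y at ydir deg"""
    s,Rt=tool(); sh=Rt.inv().apply(np.array(target)-s['tcp_pos'])
    out=[]
    if ydir is not None:
        for k in (0,180):
            a=np.radians(ydir+k); y=np.array([np.cos(a),np.sin(a),0]); x=np.array([0,0,-1.]); z=np.cross(x,y)
            out.append(np.degrees((Rt.inv()*R.from_matrix(np.c_[x,y,z])).as_rotvec()).round(2))
    return sh.round(4),out
E
python3 - <<'E'
from h import *
s,Rt=tool(); print(Rt.as_matrix().round(3))
print(need([.515,-.2055,.215],31)); print(need([.515,-.2055,.215],-59))
T=load('top0'); print('smallpin',back(T,[[367,277]],.05))
E
```

```text
[[-0.     0.243 -0.97 ]
 [ 0.001 -0.97  -0.243]
 [-1.    -0.001 -0.   ]]
(array([ 0.0409, -0.2001, -0.4495]), [array([-1.0692e+02, -8.0000e-02,  5.0000e-02]), array([7.308e+01, 4.000e-02, 7.000e-02])])
(array([ 0.0409, -0.2001, -0.4495]), [array([-16.92,  -0.02,   0.08]), array([1.6308e+02, 1.1000e-01, 3.0000e-02])])
smallpin [[ 0.49875145 -0.11715399  0.05      ]]
```

```bash
python3 -m handwheel '0.041 -0.2001 -0.4495 -16.9 0 0 0.55; 0.041 -0.2001 -0.4495 -16.9 0 0 0.55; 0.041 -0.2001 -0.4495 -16.9 0 0 0.55; 0.041 -0.2001 -0.4495 -16.9 0 0 0.55; 0.041 -0.2001 -0.4495 -16.9 0 0 0.55; 0.041 -0.2001 -0.4495 -16.9 0 0 0.55; 0.041 -0.2001 -0.4495 -16.9 0 0 0.55; 0.041 -0.2001 -0.4495 -16.9 0 0 0.55; 0.041 -0.2001 -0.4495 -16.9 0 0 0.55; 0.041 -0.2001 -0.4495 -16.9 0 0 0.55; 0.041 -0.2001 -0.4495 -16.9 0 0 0.55; 0.041 -0.2001 -0.4495 -16.9 0 0 0.55; 0.086 -0.2001 -0.4495 -16.9 0 0 0.55; 0.086 -0.2001 -0.4495 -16.9 0 0 0.55; 0.086 -0.2001 -0.4495 -16.9 0 0 0.55' 40
python3 - <<'E'
from h import *
print(need([.515,-.2055,.104],-59)); print(r.sense()['joint_pos'])
T=snap('top','top1.png');S=snap('side','side1.png')
a=T['pixels'][215:305,360:450,::-1];b=S['pixels'][230:350,290:410,::-1]
cv2.imwrite('pics/z1.png',np.hstack([cv2.resize(a,(400,400)),cv2.resize(b,(400,400))]))
E
```

```text
time: 1.6
tcp_pos: [0.514, -0.2065, 0.1703]
tool_rot: [-0.188, -0.681, -0.189, 0.682]
contact_force: [-0.2, 0.3, 0.2]
gripper_width: 0.0469
(array([ 0.0663, -0.0002, -0.0014]), [array([-0.11,  0.07,  0.09]), array([ 1.7989e+02,  1.4000e-01, -1.2000e-01])])
[-4.48480782e-01  1.77283623e-01  1.43773647e+00 -2.24809419e-04
  1.52859650e+00  5.83149280e-01]
```

View pics/z1.png

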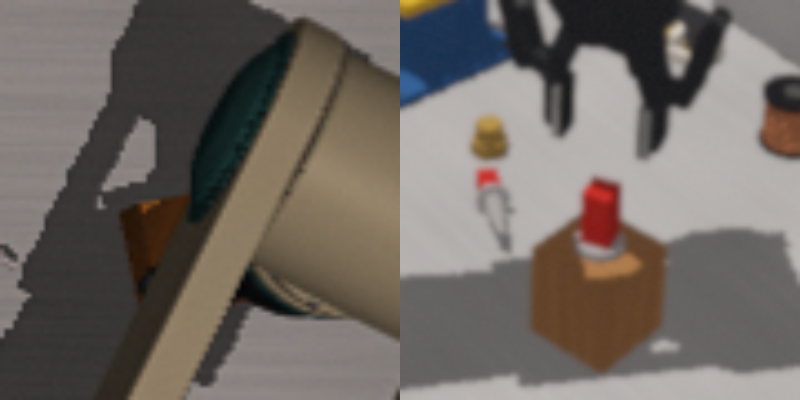

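View pics/side1.png

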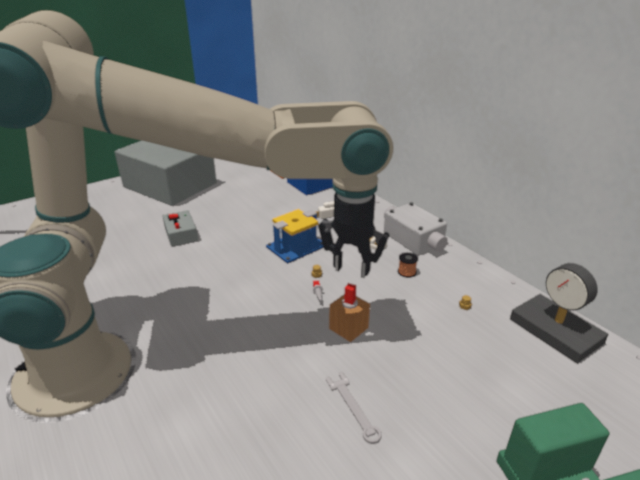

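The side view shows the jaws above the red grip at about (350,265) and (350,293), aligned with it. I'll descend and close.

```bash
python3 -m handwheel '0.03 0 -0.001 0 0 0 0.55; 0.05 0 -0.001 0 0 0 0.55; 0.066 0 -0.001 0 0 0 0.55; 0.066 0 -0.001 0 0 0 0.55; 0.066 0 -0.001 0 0 0 0.55; 0.066 0 -0.001 0 0 0 0; 0.066 0 -0.001 0 0 0 0; 0.066 0 -0.001 0 0 0 0; 0.066 0 -0.001 0 0 0 0; 0.066 0 -0.001 0 0 0 0; 0.066 0 -0.001 0 0 0 0; 0.066 0 -0.001 0 0 0 0; 0.066 0 -0.001 0 0 0 0' 60
python3 - <<'E'
from h import *
print(r.sense())
S=snap('side','side2.png')
b=S['pixels'][200:360,270:430,::-1]
cv2.imwrite('pics/z2.png',cv2.resize(b,(600,600)))
E
```

```text
time: 3.0
tcp_pos: [0.5167, -0.2057, 0.1061]
tool_rot: [0.19, 0.682, 0.188, -0.681]
contact_force: [-1.7, 0.1, 6.4]
gripper_width: 0.019
{'time': 3.0, 'joint_pos': array([-4.45185569e-01,  2.36876795e-01,  1.50245797e+00, -1.25282528e-04,
        1.39926908e+00,  5.84900645e-01]), 'dq': array([ 0.00273759, -0.00030201, -0.00066919,  0.00087245,  0.00021094,
        0.00111852]), 'joint_efforts': array([ 1.32789323e-01, -3.97880602e+01, -3.11230731e+01,  3.84558155e-02,
       -2.96688387e-01, -1.27116189e-03]), 'tcp_pos': array([ 0.51667472, -0.20567139,  0.10612221]), 'tool_rot': array([ 0.18958275,  0.68218806,  0.1881304 , -0.68065027]), 'contact_force': array([-1.74642604,  0.13636533,  6.39434367]), 'wrist_torque': array([0.06728742, 0.11629143, 0.05160557]), 'gripper_width': 0.019017072255421673}
```

View pics/z2.png

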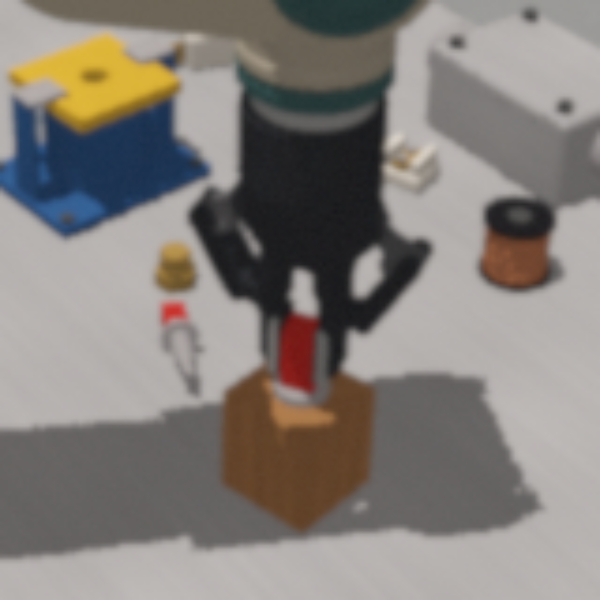

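```bash
python3 -m handwheel '-0.01 0 0 0 0 0 0; -0.03 0 0 0 0 0 0; -0.06 0 0 0 0 0 0; -0.1 0 0 0 0 0 0; -0.13 0 0 0 0 0 0; -0.13 0 0 0 0 0 0; -0.13 0 0 0 0 0 0; -0.13 0 0 0 0 0 0'
python3 - <<'E'
from h import *
s,Rt=tool();print(s,Rt.as_matrix().round(3))
print(need([.592,.126,.24],-59),need([.592,.126,.24],0),need([.592,.126,.24],-90))
S=snap('side','side3.png')
b=S['pixels'][180:340,260:420,::-1]
cv2.imwrite('pics/z3.png',cv2.resize(b,(600,600),interpolation=cv2.INTER_CUBIC))
E
```

```text
time: 3.85
tcp_pos: [0.5153, -0.205, 0.2327]
tool_rot: [-0.188, -0.681, -0.19, 0.682]
contact_force: [0.5, 0.6, -1.9]
gripper_width: 0.0193
{'time': 3.85, 'joint_pos': array([-4.45143127e-01,  1.45578856e-01,  1.34782421e+00, -7.75136459e-05,
        1.65113075e+00,  5.84928979e-01]), 'dq': array([ 0.00073944,  0.00871587,  0.00723908,  0.00078844,  0.00115263,
       -0.00025912]), 'joint_efforts': array([ 1.47821847e-02, -4.37601149e+01, -3.76071095e+01, -5.28417004e-04,
        6.60150050e-03, -2.02716734e-05]), 'tcp_pos': array([ 0.51534312, -0.20499695,  0.23265117]), 'tool_rot': array([-0.18819056, -0.68061767, -0.18951361,  0.6822232 ]), 'contact_force': array([ 0.47228101,  0.55485649, -1.90960356]), 'wrist_torque': array([-0.02331054,  0.03033849,  0.03885151]), 'gripper_width': 0.019296413762255986} [[-0.003  0.515 -0.857]
 [ 0.001 -0.857 -0.515]
 [-1.    -0.002  0.002]]
(array([-0.0072, -0.2443, -0.2361]), [array([-0.02,  0.1 ,  0.14]), array([ 1.7998e+02,  2.2000e-01, -1.5000e-01])]) (array([-0.0072, -0.2443, -0.2361]), [array([-5.902e+01,  2.000e-02,  1.800e-01]), array([ 1.2098e+02,  2.0000e-01, -2.0000e-02])]) (array([-0.0072, -0.2443, -0.2361]), [array([30.98,  0.13,  0.11]), array([-1.4902e+02, -1.4000e-01,  1.8000e-01])])
```

View pics/z3.png

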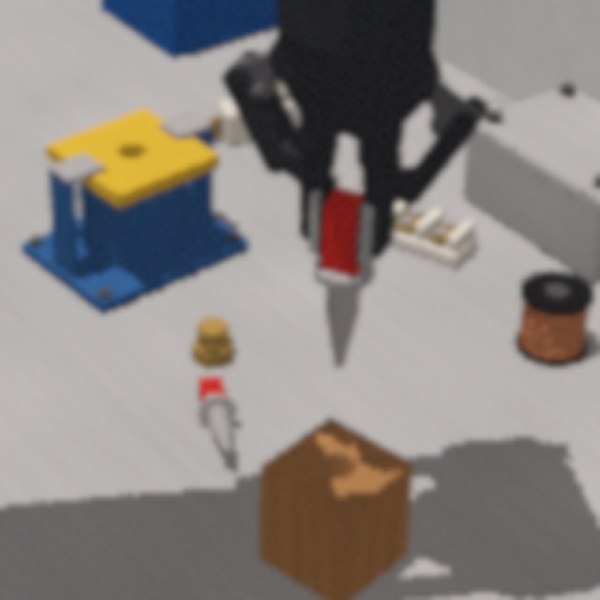

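Run:
```python
from h import *
S=load('side3'); T=load('top0')
g=S['pixels'].astype(float)
# hole in side
y=g[214:227,286:305]; print(y[...,0].astype(int))
t=g[262:282,342:360].mean(-1).astype(int); print(t)
print(back(S,[[295.2,220.3]],.085), back(S,[[350.2,277.0]],.1366))
```

```text
[[223 224 225 225 225 226 224 225 224 224 224 224 224 224 223 221 210 190
  172]
 [224 225 225 225 225 224 225 225 225 225 224 224 223 223 224 223 220 210
  193]
 [224 224 224 224 224 224 224 224 225 224 224 224 224 224 224 224 223 221
  214]
 [224 224 224 224 224 222 221 219 217 217 217 219 222 223 224 224 224 224
  222]
 [225 225 225 224 222 217 206 197 193 191 193 200 211 219 223 223 224 224
  224]
 [226 226 225 224 220 205 181 163 160 157 161 173 193 213 221 223 224 224
  224]
 [226 226 226 224 218 199 168 147 143 143 150 165 190 211 221 224 224 224
  224]
 [224 226 226 225 221 209 188 170 162 162 171 191 209 218 222 223 223 223
  223]
 [217 222 225 225 224 220 213 207 204 204 208 214 221 222 223 223 223 223
  223]
 [201 212 221 224 225 225 223 222 221 221 221 222 223 223 223 224 224 224
  223]
 [175 191 212 223 225 225 225 224 224 224 223 223 223 223 223 224 223 223
  223]
 [164 180 205 221 225 225 225 224 224 223 223 223 223 223 223 223 223 222
  220]
 [198 206 215 223 225 225 224 224 224 223 223 223 223 223 223 220 219 216
  208]]
[[184 184 184 181 161 121 100 101 102 104 103 
[... 831 characters left out ...]
9 182 182 182 181 182]
 [181 181 181 181 181 177 158 122 104 117 148 172 180 182 182 182 181 181]
 [182 181 181 181 181 178 162 127 108 124 156 176 181 182 182 182 181 182]
 [182 182 182 181 181 179 166 135 117 134 164 180 182 182 182 181 182 181]
 [182 182 182 181 181 179 170 149 138 152 173 182 183 183 182 182 181 181]
 [182 182 182 182 182 180 176 170 167 172 179 182 183 183 183 182 181 182]
 [182 183 183 183 182 182 181 179 179 181 182 182 182 183 183 183 183 182]
 [183 183 183 183 183 184 183 182 182 181 182 183 182 183 183 184 183 182]
 [183 183 183 184 184 184 184 182 182 182 182 182 183 183 183 183 183 183]]
[[0.59095874 0.12281691 0.085     ]] [[ 0.51405832 -0.20527486  0.1366    ]]
```

```bash
python3 -m handwheel '0 -0.2429 -0.2354 31 0 0 0; 0 -0.2429 -0.2354 31 0 0 0; 0 -0.2429 -0.2354 31 0 0 0; 0 -0.2429 -0.2354 31 0 0 0; 0 -0.2429 -0.2354 31 0 0 0; 0 -0.2429 -0.2354 31 0 0 0; 0 -0.2429 -0.2354 31 0 0 0; 0 -0.2429 -0.2354 31 0 0 0; 0 -0.2429 -0.2354 31 0 0 0; 0 -0.2429 -0.2354 31 0 0 0; 0.02 -0.2429 -0.2354 31 0 0 0; 0.032 -0.2429 -0.2354 31 0 0 0; 0.032 -0.2429 -0.2354 31 0 0 0; 0.032 -0.2429 -0.2354 31 0 0 0'
python3 - <<'E'
from h import *
s,Rt=tool();print(s['joint_pos'],s['contact_force'],s['wrist_torque'],Rt.as_matrix().round(3))
S=snap('side','side4.png');T=snap('top','top4.png')
b=S['pixels'][160:270,240:350,::-1]
cv2.imwrite('pics/z4.png',cv2.resize(b,(600,600),interpolation=cv2.INTER_CUBIC))
print(back(S,[[294.9,219.8]],.085))
E
```

```text
time: 5.3
tcp_pos: [0.5927, 0.1234, 0.2023]
tool_rot: [0.0, -0.707, 0.001, 0.707]
contact_force: [-0.0, 0.0, -0.8]
gripper_width: 0.0194
[ 1.44376739e-01  2.99842376e-01  1.23004156e+00 -1.45652206e-04
  1.61219677e+00  1.71653042e+00] [-0.00520821  0.0415308  -0.79154533] [ 0.00876628 -0.02331926 -0.01803412] [[-0.    -0.001 -1.   ]
 [-0.    -1.     0.001]
 [-1.     0.     0.   ]]
[[0.59170015 0.12543218 0.085     ]]
```

View pics/z4.png

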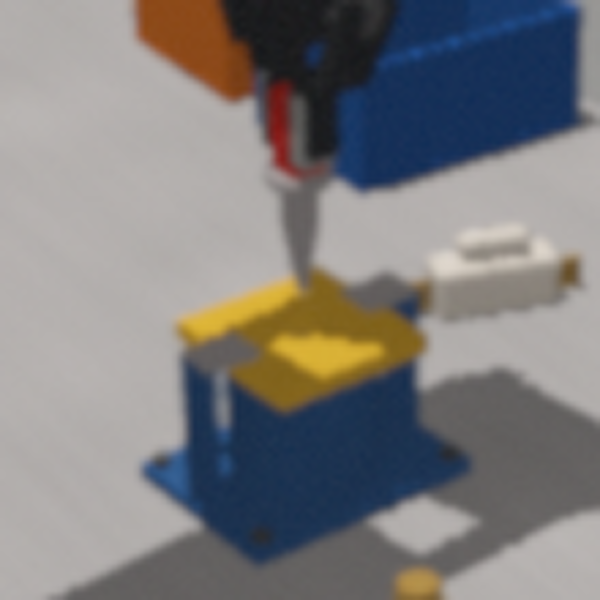

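View pics/top4.png

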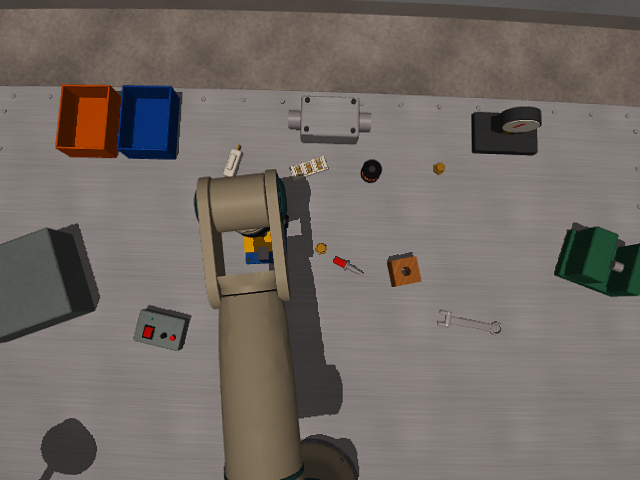

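Run:
```python
from h import *
S=load('side4');S3=load('side3')
g=S['pixels'].astype(int)
print(g[204:218,286:306,2]); 
uv=(np.array([[304.5,291]])+.5)/5.4545-.5+[240,160]; print(uv, back(S,uv,.1063))
print(proj(S,[[.5927,.1234,.1063]]))
y=S3['pixels'].astype(float)[214:227,289:302,0]; w=np.clip(224-y,0,100); w[w<8]=0
# exclude plate edge corners
yy,xx=np.mgrid[214:227,289:302]; w[np.hypot((xx-295)/1.0,(yy-220)*1.6)>8]=0
print((w*xx).sum()/w.sum(),(w*yy).sum()/w.sum())
a=np.linspace(0,2*np.pi,9)
for c in([.592,.1255],[.592,.1235]): print(proj(S3,np.c_[c[0]+.00975*np.cos(a),c[1]+.00975*np.sin(a),.085+0*a]).round(1).tolist())
```

```text
[[172 172 173 173 172 163 136 106  97  97 102 127 156 172 174 174 174 174
  174 174]
 [172 172 173 174 174 167 148 113  98  97 103 132 161 174 176 175 175 175
  175 174]
 [174 173 173 173 173 171 154 119  99  96 106 138 167 176 177 176 176 174
  175 175]
 [175 174 175 174 174 172 158 127 102  98 110 140 165 173 176 177 176 176
  176 175]
 [177 175 176 175 175 173 160 133 106  97 104 122 143 159 171 175 175 176
  175 175]
 [177 177 176 176 175 174 163 139 107  95  91  88  98 122 149 166 173 175
  176 175]
 [178 177 177 173 171 167 154 128 103  92  80  58  53  74 106 135 156 167
  172 171]
 [176 173 168 160 146 135 118  97  91  89  76  44  32  38  58  85 114 138
  149 150]
 [163 152 138 119 101  89  75  70  79  84  69  43  30  29  33  48  71 100
  115 117]
 [125 109  91  76  67  60  55  59  67  70  58  40  28  28  30  38  59  81
   94  96]
 [ 78  67  62  56  55  54  49  42  48  50  42  31  27  28  28  35  50  68
   82  89]
 [ 57  57  56  54  50  47  39  31  31  32  31  28  28  29  27  30  38  48
   62  77]
 [ 54  51  51  46  41  37  33  31  26  31  30  33  31  28  28  26  28  31
   43  56]
 [ 47  43  39  37  31  29  29  28  29  29  27  24  28  27  27  27  28  28
   31  38]]
[[295.41713264 212.94211202]] [[0.59231569 0.12294967 0.1063    ]]
[[295.44934865 212.82938695]]
294.674387822634 219.837193911317
[[298.2, 218.7], [295.8, 217.9], [293.0, 218.2], [291.3, 219.4], [291.8, 220.8], [294.2, 221.6], [297.0, 221.3], [298.7, 220.1], [298.2, 218.7]]
[[298.6, 219.0], [296.2, 218.2], [293.4, 218.5], [291.7, 219.7], [292.2, 221.2], [294.6, 222.0], [297.4, 221.6], [299.1, 220.4], [298.6, 219.0]]
```

```bash
python3 -m handwheel '0 -0.0026 0.0007 0 0 0 0; 0.008 -0.0026 0.0007 0 0 0 0; 0.014 -0.0026 0.0007 0 0 0 0; 0.018 -0.0026 0.0007 0 0 0 0; 0.022 -0.0026 0.0007 0 0 0 0; 0.025 -0.0026 0.0007 0 0 0 0; 0.028 -0.0026 0.0007 0 0 0 0; 0.028 -0.0026 0.0007 0 0 0 0; 0.028 -0.0026 0.0007 0 0 0 0'
python3 - <<'E'
from h import *
S=snap('side','side5.png')
s=r.sense();print(s['tcp_pos'],s['contact_force'],s['wrist_torque'])
b=S['pixels'][160:270,240:350,::-1]
cv2.imwrite('pics/z5.png',cv2.resize(b,(600,600),interpolation=cv2.INTER_CUBIC))
E
```

```text
time: 6.3
tcp_pos: [0.5921, 0.1267, 0.1744]
tool_rot: [-0.0, 0.707, -0.0, -0.707]
contact_force: [0.7, -0.5, -2.4]
gripper_width: 0.0192
[0.59208868 0.12675059 0.17450659] [ 0.33183913 -0.06278831 -1.29742639] [-0.04757316 -0.06195588 -0.00026355]
```

View pics/z5.png

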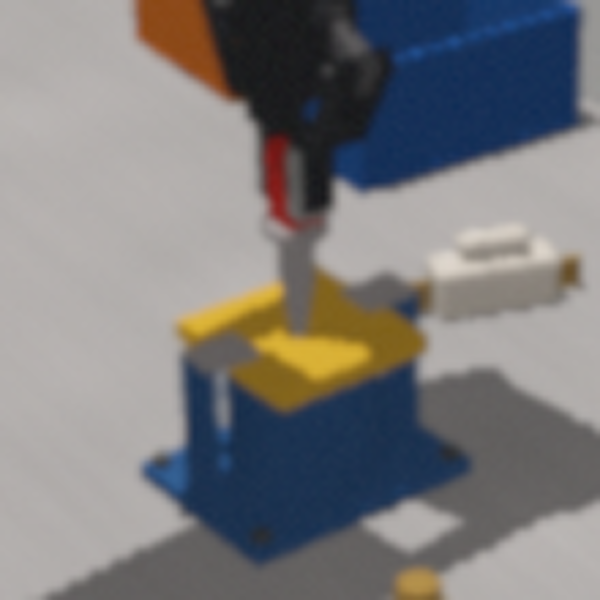

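The pin tip has gone into the plate's hole at about (296,220) in the side view, with no contact force. I'll keep going down until it lands.

```bash
python3 -m handwheel '0.002 0 0 0 0 0 0; 0.003 0 0 0 0 0 0; 0.004 0 0 0 0 0 0; 0.005 0 0 0 0 0 0; 0.006 0 0 0 0 0 0; 0.006 0 0 0 0 0 0'; python3 -m handwheel '0.001 0 0 0 0 0 0;0.002 0 0 0 0 0 0; 0.002 0 0 0 0 0 0'
```

```text
time: 6.95
tcp_pos: [0.5922, 0.1268, 0.1698]
tool_rot: [-0.0, 0.708, -0.0, -0.707]
contact_force: [-2.8, -0.7, 6.8]
gripper_width: 0.0192
time: 7.25
tcp_pos: [0.5925, 0.1268, 0.1695]
tool_rot: [-0.0, 0.708, 0.0, -0.706]
contact_force: [-5.3, -0.7, 12.9]
gripper_width: 0.019
```

```bash
python3 -m handwheel '-0.002 0 0 0 0 0 0; -0.002 0 -0.0025 0 0 0 0; -0.002 0 -0.005 0 0 0 0; -0.002 0 -0.005 0 0 0 0'; python3 -m handwheel '0 -0.002 0.0005 0 0 0 0; 0 -0.0035 0.0015 0 0 0 0; 0 -0.0035 0.0015 0 0 0 0'
```

```text
time: 7.65
tcp_pos: [0.5974, 0.1268, 0.1686]
tool_rot: [-0.0, 0.707, -0.0, -0.707]
contact_force: [0.5, 0.0, -1.5]
gripper_width: 0.019
time: 7.95
tcp_pos: [0.5964, 0.1294, 0.1681]
tool_rot: [0.0, 0.708, -0.001, -0.706]
contact_force: [5.1, -3.9, -2.0]
gripper_width: 0.0192
```

```bash
python3 -m handwheel '0 0.0035 -0.0015 0 0 0 0; 0 0.0035 -0.0015 0 0 0 0'; python3 -m handwheel '0.001 0 0 0 0 0 0; 0.002 0 0 0 0 0 0;0.003 0 0 0 0 0 0; 0.003 0 0 0 0 0 0'
```

```text
time: 8.15
tcp_pos: [0.5971, 0.1266, 0.168]
tool_rot: [-0.0, 0.707, -0.0, -0.707]
contact_force: [2.3, 0.2, -1.2]
gripper_width: 0.0193
time: 8.55
tcp_pos: [0.5973, 0.127, 0.1655]
tool_rot: [-0.0, 0.707, 0.0, -0.707]
contact_force: [2.6, 0.8, 0.4]
gripper_width: 0.0192
```

```bash
python3 -m handwheel '0 0 -0.002 0 0 0 0; 0 0 -0.0035 0 0 0 0; 0 0 -0.0045 0 0 0 0; 0 0 -0.0045 0 0 0 0'; python3 -m handwheel '0.002 0 0 0 0 0 0; 0.004 0 0 0 0 0 0; 0.004 0 0 0 0 0 0'
```

```text
time: 8.95
tcp_pos: [0.6007, 0.1268, 0.1646]
tool_rot: [-0.0, -0.706, 0.0, 0.708]
contact_force: [-3.4, 0.2, -0.5]
gripper_width: 0.0191
time: 9.25
tcp_pos: [0.6013, 0.1267, 0.161]
tool_rot: [0.0, -0.707, 0.0, 0.707]
contact_force: [-3.0, -0.8, 0.5]
gripper_width: 0.0196
```

```bash
python3 -m handwheel '0 -0.002 0 0 0 0 0; 0 -0.004 0 0 0 0 0; 0 -0.004 0 0 0 0 0'; python3 -m handwheel '0 -0.002 0 0 0 0 0; 0 -0.003 0 0 0 0 0; 0 -0.003 0 0 0 0 0';  python3 -m handwheel '0 0.003 0 0 0 0 0; 0 0.007 0 0 0 0 0; 0 0.010 0 0 0 0 0; 0 0.011 0 0 0 0 0; 0 0.011 0 0 0 0 0'; python3 -m handwheel '0 0.002 0 0 0 0 0; 0 0.003 0 0 0 0 0; 0 0.003 0 0 0 0 0'
```

```text
time: 9.55
tcp_pos: [0.6014, 0.1301, 0.1608]
tool_rot: [-0.0, -0.707, 0.001, 0.707]
contact_force: [-4.5, -4.0, 0.6]
gripper_width: 0.0193
time: 9.85
tcp_pos: [0.6015, 0.1325, 0.1608]
tool_rot: [-0.001, -0.707, 0.001, 0.707]
contact_force: [-4.0, -4.8, -0.3]
gripper_width: 0.0191
time: 10.35
tcp_pos: [0.6014, 0.1232, 0.1611]
tool_rot: [0.0, -0.707, -0.0, 0.707]
contact_force: [-3.4, 4.0, -0.9]
gripper_width: 0.0195
time: 10.65
tcp_pos: [0.6014, 0.1213, 0.1612]
tool_rot: [-0.001, 0.707, 0.001, -0.707]
contact_force: [-3.7, 8.0, -2.7]
gripper_width: 0.0193
```

```bash
python3 -m handwheel '0 -0.004 0 0 0 0 0; 0 -0.008 0 0 0 0 0; 0 -0.012 0 0 0 0 0; 0 -0.014 0 0 0 0 0; 0 -0.014 0 0 0 0 0'; python3 -m handwheel '0 -0.001 0 0 0 0 0; 0 -0.002 0 0 0 0 0; 0 -0.002 0 0 0 0 0'; python3 -m handwheel '0 -0.001 0 0 0 0 0; 0 -0.001 0 0 0 0 0'; python3 -m handwheel '0 -0.001 0 0 0 0 0; 0 -0.001 0 0 0 0 0'
```

```text
time: 11.15
tcp_pos: [0.6015, 0.1325, 0.1612]
tool_rot: [-0.001, -0.707, 0.002, 0.707]
contact_force: [-2.3, -4.3, -0.9]
gripper_width: 0.0193
time: 11.45
tcp_pos: [0.6017, 0.1334, 0.1613]
tool_rot: [-0.001, -0.707, 0.003, 0.707]
contact_force: [-3.8, -7.5, 0.5]
gripper_width: 0.019
time: 11.65
tcp_pos: [0.6017, 0.1338, 0.1612]
tool_rot: [-0.001, -0.707, 0.003, 0.707]
contact_force: [-3.3, -10.2, -0.4]
gripper_width: 0.0192
time: 11.85
tcp_pos: [0.6018, 0.1342, 0.1613]
tool_rot: [-0.002, -0.707, 0.004, 0.707]
contact_force: [-3.6, -12.7, -0.0]
gripper_width: 0.0187
```

```bash
python3 -m handwheel '0 0.004 0 0 0 0 0; 0 0.008 0 0 0 0 0; 0 0.0103 0 0 0 0 0; 0 0.0103 0 0 0 0 0'; python3 -m handwheel '0.002 0 0 0 0 0 0; 0.004 0 0 0 0 0 0; 0.004 0 0 0 0 0 0';  python3 -m handwheel '0.002 0 0 0 0 0 0; 0.004 0 0 0 0 0 0; 0.004 0 0 0 0 0 0'
```

```text
time: 12.25
tcp_pos: [0.6015, 0.128, 0.1614]
tool_rot: [-0.0, 0.707, 0.0, -0.707]
contact_force: [-2.6, 3.3, -1.3]
gripper_width: 0.0189
time: 12.55
tcp_pos: [0.6014, 0.1278, 0.1574]
tool_rot: [-0.0, 0.707, 0.0, -0.707]
contact_force: [-3.9, 3.4, 1.7]
gripper_width: 0.019
time: 12.85
tcp_pos: [0.6015, 0.1279, 0.1535]
tool_rot: [-0.0, 0.707, 0.0, -0.707]
contact_force: [-4.6, 4.2, 2.1]
gripper_width: 0.0194
```

```bash
python3 -m handwheel '0.002 0 0 0 0 0 0; 0.004 0 0 0 0 0 0; 0.004 0 0 0 0 0 0';  python3 -m handwheel '0.001 0 0 0 0 0 0; 0.003 0 0 0 0 0 0; 0.003 0 0 0 0 0 0';  python3 -m handwheel '0.001 0 0 0 0 0 0; 0.002 0 0 0 0 0 0; 0.002 0 0 0 0 0 0'
```

```text
time: 13.15
tcp_pos: [0.6015, 0.128, 0.1496]
tool_rot: [-0.0, 0.707, 0.0, -0.707]
contact_force: [-3.3, 4.5, 1.7]
gripper_width: 0.0194
time: 13.45
tcp_pos: [0.6016, 0.1279, 0.1466]
tool_rot: [-0.0, 0.707, 0.0, -0.707]
contact_force: [-4.1, 3.6, 2.1]
gripper_width: 0.0191
time: 13.75
tcp_pos: [0.6017, 0.1279, 0.1446]
tool_rot: [-0.0, 0.707, 0.0, -0.707]
contact_force: [-3.0, 3.8, 3.2]
gripper_width: 0.0192
```

```bash
python3 -m handwheel '0.001 0 0 0 0 0 0; 0.002 0 0 0 0 0 0; 0.002 0 0 0 0 0 0';  python3 -m handwheel '0.001 0 0 0 0 0 0; 0.002 0 0 0 0 0 0; 0.002 0 0 0 0 0 0';  python3 -m handwheel '0.001 0 0 0 0 0 0; 0.0015 0 0 0 0 0 0; 0.0015 0 0 0 0 0 0'
```

```text
time: 14.05
tcp_pos: [0.6018, 0.1277, 0.1426]
tool_rot: [-0.0, 0.708, 0.0, -0.707]
contact_force: [-1.5, 3.4, 3.1]
gripper_width: 0.0191
time: 14.35
tcp_pos: [0.6019, 0.1275, 0.1406]
tool_rot: [-0.0, 0.708, -0.0, -0.707]
contact_force: [-0.5, 3.4, 4.2]
gripper_width: 0.0187
time: 14.65
tcp_pos: [0.6021, 0.1274, 0.1393]
tool_rot: [-0.0, 0.708, -0.0, -0.706]
contact_force: [-0.5, 3.3, 4.1]
gripper_width: 0.0192
```

```bash
python3 -m handwheel '0 0 -0.001 0 0 0 0; 0.001 0 -0.001 0 0 0 0; 0.001 0 -0.001 0 0 0 0';  python3 -m handwheel '0.001 0 0 0 0 0 0; 0.002 0 0 0 0 0 0; 0.002 0 0 0 0 0 0'
```

```text
time: 14.95
tcp_pos: [0.6026, 0.1274, 0.1376]
tool_rot: [-0.0, 0.707, -0.0, -0.707]
contact_force: [-2.6, 3.6, 2.8]
gripper_width: 0.0191
time: 15.25
tcp_pos: [0.6028, 0.1274, 0.1359]
tool_rot: [-0.0, 0.707, -0.0, -0.707]
contact_force: [0.0, 2.9, 3.8]
gripper_width: 0.0191
```

```bash
python3 -m handwheel '0 0 -0.001 0 0 0 0; 0.001 0 -0.001 0 0 0 0; 0.001 0 -0.001 0 0 0 0';  python3 -m handwheel '0.001 0 0 0 0 0 0; 0.002 0 0 0 0 0 0; 0.002 0 0 0 0 0 0'
```

```text
time: 15.55
tcp_pos: [0.6033, 0.1274, 0.1343]
tool_rot: [0.0, -0.707, 0.0, 0.707]
contact_force: [-1.7, 4.1, 3.0]
gripper_width: 0.019
time: 15.85
tcp_pos: [0.6035, 0.1274, 0.1325]
tool_rot: [0.0, -0.707, 0.0, 0.707]
contact_force: [-2.2, 3.3, 2.3]
gripper_width: 0.0193
```

```bash
python3 -m handwheel '0.001 0 0 0 0 0 0; 0.003 0 0 0 0 0 0; 0.003 0 0 0 0 0 0';  python3 -m handwheel '0.001 0 0 0 0 0 0; 0.003 0 0 0 0 0 0; 0.003 0 0 0 0 0 0';  python3 -m handwheel '0.001 0 0 0 0 0 0; 0.002 0 0 0 0 0 0; 0.002 0 0 0 0 0 0'
```

```text
time: 16.15
tcp_pos: [0.6035, 0.1274, 0.1294]
tool_rot: [0.0, -0.707, 0.0, 0.707]
contact_force: [-2.7, 3.6, 2.6]
gripper_width: 0.0192
time: 16.45
tcp_pos: [0.6035, 0.1274, 0.1264]
tool_rot: [0.0, -0.707, 0.0, 0.707]
contact_force: [-1.3, 3.2, 1.8]
gripper_width: 0.0193
time: 16.75
tcp_pos: [0.6035, 0.1275, 0.1246]
tool_rot: [0.0, -0.707, 0.0, 0.707]
contact_force: [-1.9, 3.6, 1.9]
gripper_width: 0.0192
```

```bash
python3 -m handwheel '0.001 0 0 0 0 0 0; 0.002 0 0 0 0 0 0; 0.002 0 0 0 0 0 0';  python3 -m handwheel '0.001 0 0 0 0 0 0; 0.002 0 0 0 0 0 0; 0.002 0 0 0 0 0 0'
python3 - <<'E'
from h import *
S=snap('side','side6.png'); s=r.sense(); print(s['tcp_pos'],s['contact_force'])
b=S['pixels'][160:270,240:350,::-1]
cv2.imwrite('pics/z6.png',cv2.resize(b,(600,600),interpolation=cv2.INTER_CUBIC))
E
```

```text
time: 17.05
tcp_pos: [0.6036, 0.1275, 0.1231]
tool_rot: [-0.0, 0.707, -0.0, -0.707]
contact_force: [-2.6, 3.5, 4.7]
gripper_width: 0.0191
time: 17.35
tcp_pos: [0.6043, 0.1276, 0.1229]
tool_rot: [-0.0, 0.708, 0.0, -0.706]
contact_force: [-3.2, 2.4, 12.2]
gripper_width: 0.0191
[0.60434372 0.12762069 0.12292323] [-4.04080707  3.51781902 11.55116498]
```

View pics/z6.png

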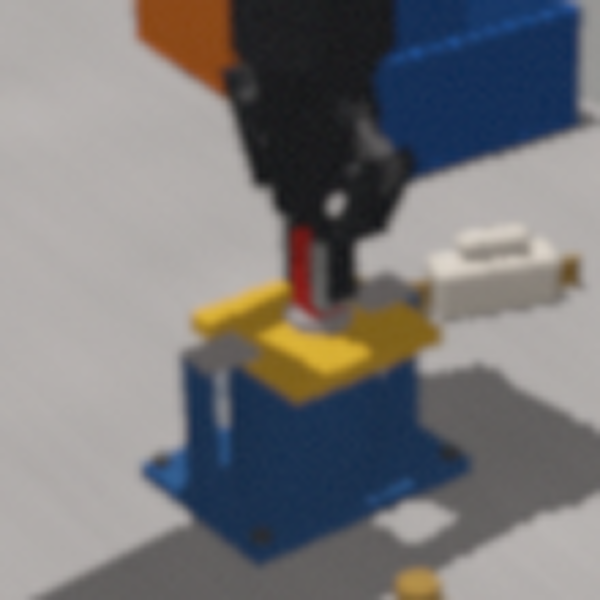

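Collar appears flat on the shifted plate at about (298,218), and z stopped at 0.1229 as predicted, with 12 N. I'll take the load off, open and withdraw.

```bash
python3 -m handwheel '-0.0015 0 0 0 0 0 0; -0.0025 0 0 0 0 0 0; -0.0025 0 0 0 0 0 0'; python3 -m handwheel '0 0 0 0 0 0 0.5; 0 0 0 0 0 0 0.5; 0 0 0 0 0 0 0.5; 0 0 0 0 0 0 0.5; 0 0 0 0 0 0 0.5; 0 0 0 0 0 0 0.5'; python3 -m handwheel '-0.02 0 0 0 0 0 0.5; -0.05 0 0 0 0 0 0.5; -0.09 0 0 0 0 0 0.5; -0.13 0 0 0 0 0 0.5; -0.13 0 0 0 0 0 0.5; -0.13 0 0 0 0 0 0.5'; python3 -m handwheel '0 0.05 0.0 0 0 0 0.5; 0 0.10 0 0 0 0 0.5; 0 0.15 0 0 0 0 0.5; 0 0.20 0 0 0 0 0.5; 0 0.25 0 0 0 0 0.5; 0 0.25 0 0 0 0 0.5; 0 0.25 0 0 0 0 0.5; 0 0.25 0 0 0 0 0.5'
python3 - <<'E'
from h import *
S=snap('side','side7.png');T=snap('top','top7.png')
b=S['pixels'][160:270,240:350,::-1];a=T['pixels'][190:280,220:310,::-1]
cv2.imwrite('pics/z7.png',np.hstack([cv2.resize(x,(400,400),interpolation=cv2.INTER_CUBIC) for x in (b,a)]))
E
```

```text
time: 17.7
tcp_pos: [0.6037, 0.1275, 0.1232]
tool_rot: [-0.0, 0.707, -0.0, -0.707]
contact_force: [-0.2, 3.4, 2.8]
gripper_width: 0.0192
time: 18.3
tcp_pos: [0.6035, 0.1274, 0.1232]
tool_rot: [0.0, -0.707, 0.0, 0.707]
contact_force: [-0.3, 0.5, -0.8]
gripper_width: 0.0426
time: 18.9
tcp_pos: [0.6038, 0.1275, 0.2545]
tool_rot: [-0.0, 0.708, -0.0, -0.706]
contact_force: [0.3, -0.1, -1.4]
gripper_width: 0.0426
time: 19.7
tcp_pos: [0.6033, -0.1216, 0.2521]
tool_rot: [0.0, -0.706, -0.0, 0.708]
contact_force: [-0.8, -0.2, -0.6]
gripper_width: 0.0424
```

View pics/z7.png

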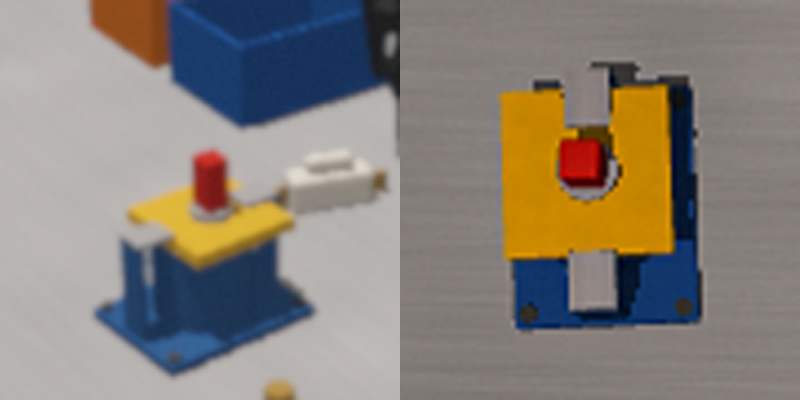

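View pics/top7.png

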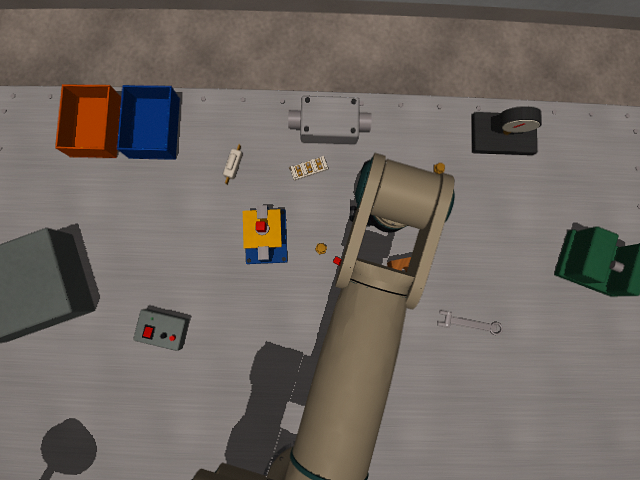

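The pin stands upright in the plate, collar seated, with nothing touching it; the grip top is at about (298,203) in the side view and (261,226) in the top view. The bystanders look unmoved. One quick check by projection, then I'll hand in.

Run:
```python
from h import *
S=load('side7');T=load('top7')
def red(d):
    p=d['pixels'].astype(float); return np.clip((p[...,0]/np.maximum(1,np.maximum(p[...,1],p[...,2]))-2)/1.5,0,1)*(p[...,0]>60)
for d,c in((S,(298,211)),(T,(261,226))):
    n=30;o=np.array(c)-15; m=red(d)[o[1]:o[1]+n,o[0]:o[0]+n]; yy,xx=np.nonzero(m>.5)
    print('seen',(xx+o[0]).min(),(xx+o[0]).max(),(yy+o[1]).min(),(yy+o[1]).max())
    for dz in(0,.004):
        h=hullmask(proj(d,boxpts(.6035,.1275,0.0,.02,.02,.091+dz,.131+dz)),o,n); yy,xx=np.nonzero(h>.5)
        print('pred',dz,(xx+o[0]).min(),(xx+o[0]).max(),(yy+o[1]).min(),(yy+o[1]).max())
print(r.sense()['contact_force']); r.hand_in()
```

```text
seen 294 301 202 216
pred 0 293 303 201 218
pred 0.004 293 303 199 217
seen 256 265 221 231
pred 0 256 266 220 231
pred 0.004 256 266 220 231
[0.15009031 0.31751489 0.46744104]
the job is handed in; nothing more can be done
```

I took the pin from its holder, put it through the yellow plate, found the flange hole on the +x side by feel, and drove it home. The plate slid about 12 mm with it. I then let go, backed the arm away and handed the job in at about 20 s of the 72 s allowed.

**What the last checks showed**
- **Seating:** downward travel stopped at a TCP height of 0.1229 m. The height I worked out for a fully home collar was 0.123 m.
- **Force:** the highest reading was about 14 N, seen at the end of a move. Forces within a move are not reported.
- **Final pictures:** both cameras show the pin upright with its collar on the plate and nothing touching it. The outline of the red grip agrees with the seated position to within about 2 pixels, a few millimetres. That is too coarse to confirm the 1.5 mm limit, so the seating rests on the arm's height reading.
- **Bystanders:** those in view look unmoved. In the last picture the arm hid part of the scene, including the coil, so I could not check that one.

**One thing that changed:** the smaller look-alike pin, which started balanced on its tip, was already tipping over in the second set of pictures. The gripper had not gone near it by then. It is not one of the listed bystanders, and I left it where it fell.

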